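# Load a metallographic mount polished face up

### The arm

A 6-joint arm with a two-finger parallel gripper is mounted at the origin on the work surface. World frame = base frame: x ahead of the robot, y to its left, z up, the work surface at z = 0. Lengths are in m, angles in rad, forces in N, time in s.
With the tool pointing down it reaches from about 0.375 to 0.9 m from the base axis. Payload 3.1 kg.
Tool frame: the origin (TCP) lies at the very end of the fingers, on their centre line; the grasp point (between the pads) lies 19 mm behind it; z points along the fingers, y is the line along which they close (so a half turn about z gives the same grasp; the last joint's range is limited). The gripper opens to 85 mm and grips with 20 to 120 N. Pads are 22 mm wide; open, the fingers measure 114 mm over their backs; the gripper's body (76 mm by 85 mm) begins 54 mm behind the grasp point. The pads swing forward as they close: fully open they stand 13 mm farther back than shut.
Start: joints at [1.147, 0.527, 1.433, -0, 1.181, -0.178], TCP at [0.152, 0.606, 0.231] pointing down, gripper open.
Joint ranges: [-3.08, 3.08], [-0.75, 2.2], [0.22, 2.44], [-1.43, 4.57], [0, 2.65], [-2.85, 2.85]. Speed limits (rad/s): [2.79, 2.79, 3.14, 3.14, 3.14, 3.14].

### API

Orientations are given as a unit quaternion [x, y, z, w].
In Python, from station import manip, vision gives the robot as it stands.
- The arm moves only by the tool drive_tool, never from a script. Its argument "deltas" is a list that holds one entry, the list of rows, each a list of 4 numbers: the shift along the tool's x, y, z in mm, then the turn about the tool's z in rad. A call has 1 to 5 rows; each row is the pose to reach, as a shift and turn from the pose commanded when the call began, along the tool's axes at that moment; what a row does not reach only later rows make up. A row lasts 1/12 s, in which the tool goes at most 41.7 mm and 7.16 degrees, less where a joint would pass 70% of its speed; a pose out of reach is approached as far as the arm can. A call with a gripper value outside its range is refused whole. "jaw" is the finger opening in mm, from 0 to 85.4, set as the call begins (left out, the last holds). The fingers move at their own pace and stop on an object; "force" is the grip in N (left out, the last holds). Time passes only in rows, so rows that repeat a pose let the fingers close. It gives the time, the measured TCP pose, the force, the opening and the grip force at its end, in the units of the state.
- manip.sense(): the state, without advancing time (a new reading comes with each control period).
- vision.snapshot(name): name is "scene" or "top" or "wrist"; returns the picture (480x640x3 uint8, red, green, blue); there is no depth.
- vision.camera_model(name): a dict with "camera_matrix" (3x3 intrinsics, pixels), "rvec" (rotation vector, rad) and "tvec" (3), from world to camera coordinates, as OpenCV has them. Camera axes: x right, y down, z forward; pixel columns grow to the right and rows downward; lengths in m; the calibration is good to about 2 mm. A picture is of the moment at which its call begins: read the wrist's pose just before it. camera_model takes no time and is no camera call; for the wrist camera it gives the pose at the moment of the call.
- manip.sign_off(): hands the job in; it is judged then, once.
The state is a dict: "t": time; "q": joint angles; "qd": joint speeds; "tau": joint torques, N m; "tcp_pos": TCP position; "tool_rot": TCP orientation; "force": force on the tool from outside, world axes, zero at the start; "ft_torque": the same for the moment, N m; "finger_gap": opening from 0.0 (shut) to 1.0 (fully open); "gripper_force": force on a finger pad.
Only numpy, scipy, OpenCV 4.12 (cv2) and the standard library are available. Lean on these libraries where they do the work, as an engineer would, in place of code of your own. Each camera call takes 0.05 s, during which the arm holds its last target. There are 200 camera calls.

### The job

Take the specimen mount that lies on its side in the drying rack and seat it in the round pocket of the specimen carrier with its polished metal face up, lying flat and fully down in the pocket. Set it in place without dropping it, let go, and leave the spare mount, the jar and the glass dish where they stand.

Things in the scene. Friction and masses are not known exactly. Their poses are not given: they have to be found in the camera images.
- mount: Mount to load: brown resin cylinder, 40 mm diameter, 32 mm long. One end is the polished face (bright 20 x 13 mm metal rectangle, sharp edge); the other, the back, is plain with a 5 mm bevel (30 mm flat). Starts on its side across the rack's rods, centre line level, 51 mm above the table, facing any way. Origin: centre of the back end; z axis along the cylinder, out of the polished face.
- mount_face (a point): Centre of the mount's polished face, 32 mm from the back end along the mount's z axis.
- rack: Drying rack, fixed: white base plate 100 x 60 x 8 mm, two level steel rods (8 mm thick, 84 mm long, centre lines 30 mm above the table, 24 mm apart) between two aluminium end plates 36 mm wide, reaching 36 mm above the table. Origin: centre of the underside, on the table; x axis along the rods.
- carrier: Specimen carrier, fixed: aluminium plate 110 x 90 x 12 mm on a black base 130 x 110 x 10 mm (plate top 22 mm above the table), with a round pocket in its middle, 44 mm in diameter, 5 mm deep, with a dark floor. A seated mount stands 27 mm out of it. Small black knob on one side. Origin: centre of the underside, on the table; z up.
- pocket (a point): Centre of the pocket's floor, 17 mm above the table and 5 mm below the plate's top. z up.
- spare_mount: Bystander: a loose mount just like the first, standing on the table on its back end, polished face up. Origin: centre of its underside.
- jar: Bystander: closed jar, 50 mm in diameter and 44 mm high, loose on the table. Origin: centre of its underside.
- dish: Bystander: open shallow glass dish, 72 mm in diameter and 16 mm high, loose on the table. Origin: centre of its underside.
Mind the look-alikes: they are no part of the job. Of the things that look like the carrier, the smallest one is meant.

How it is judged:
At the end, for the whole second after the job is handed in: The mount is at rest in the pocket with its polished face up: the centre of its back end within 4 mm of the pocket's centre and at most 2.5 mm above the pocket's floor, its axis within 0.08 rad of vertical, and its polished face more than 28 mm above the pocket's floor (horizontal distance between mount and pocket below 0.004 m and angle between mount's own z axis and vertical below 0.08 rad and z of mount in the frame of pocket below 0.0025 m and z of mount_face in the frame of pocket above 0.028 m and linear speed of mount below 0.02 m/s); the robot touches nothing.
It fails at once if the mount falls free of the fingers faster than 0.7 m/s (a drop of more than about 25 mm) (linear speed of mount above 0.7 m/s and contact force between the fingers and mount below 0.05 N).
It fails at once if the spare mount is shifted by more than 25 mm or tipped over (distance of spare_mount from where it was at the start of the episode above 0.025 m or angle between spare_mount's own z axis and vertical above 0.5 rad).
It fails at once if the jar is shifted by more than 25 mm or tipped over (distance of jar from where it was at the start of the episode above 0.025 m or angle between jar's own z axis and vertical above 0.5 rad).
It fails at once if the dish is shifted by more than 25 mm or tipped over (distance of dish from where it was at the start of the episode above 0.025 m or angle between dish's own z axis and vertical above 0.5 rad).
It also fails if it takes over 42 s, if anything falls off the work surface, if the arm or the gripper's body presses on something with over 40 N, if the wrist force passes 120 N, or if a joint passes its speed limit or range.

## Working session

There is one attempt and no reset: what is moved stays moved. The work goes in short steps, Python scripts to look and compute and a tool call to move; the robot and the scene stay as the last step left them, time stands still between calls to the robot, and variables do not carry over. Pictures are saved under pics/ and viewed, at most 10 in all, crops included, and the job is handed in when it is done.

Besides the shell and the picture viewer there is one more tool, called after "Emit:" by a JSON object that holds its "name" and its "arguments", one argument or row to a line. drive_tool: Moves the arm, as the interface text tells. Its arguments: {"type":"object","properties":{"deltas":{"type":"array"},"jaw":{"type":"number"},"force":{"type":"number"}},"required":["deltas"]}

```bash
mkdir -p pics; ls
python3 - <<'E'
from station import manip, vision
import cv2
for n in("scene","top"):
    cv2.imwrite(f"pics/{n}0.png",vision.snapshot(n)[:,:,::-1])
    print(vision.camera_model(n))
s=manip.sense();print(s)
E
```

```text
pics
{'camera_matrix': array([[595.52335395,   0.        , 323.65621037],
       [  0.        , 595.52335395, 229.7052905 ],
       [  0.        ,   0.        ,   1.        ]]), 'rvec': array([ 1.74758085,  1.80189988, -0.76199127]), 'tvec': array([ 0.08301589, -0.33146211,  1.70655228])}
{'camera_matrix': array([[584.94680553,   0.        , 319.3140252 ],
       [  0.        , 584.94680553, 246.99382468],
       [  0.        ,   0.        ,   1.        ]]), 'rvec': array([ 2.11883837, -2.17673386,  0.14817601]), 'tvec': array([-0.05035121,  0.51175354,  1.09440898])}
{'t': 0.1, 'q': array([ 1.14650198e+00,  5.28381578e-01,  1.43375886e+00, -2.36518935e-05,
        1.18140970e+00, -1.78485188e-01]), 'qd': array([ 0.00045209, -0.00297265, -0.0030544 , -0.00075385,  0.00103227,
       -0.00044372]), 'tau': array([-1.52611797e-04, -4.43304563e+01, -1.78587359e+01, -1.94781310e-04,
        3.89147186e-03,  2.49591443e-05]), 'tcp_pos': array([0.15178995, 0.60562936, 0.2304312 ]), 'tool_rot': array([ 1.22590866e-01,  9.92456811e-01, -9.37871645e-04, -2.80093954e-04]), 'force': array([-0.3124318 , -0.1812538 , -0.02578778]), 'ft_torque': array([ 0.01111566, -0.00888227, -0.03191394]), 'gripper_force': 0.0, 'finger_gap': 1.0030123934208353}
```

View pics/top0.png

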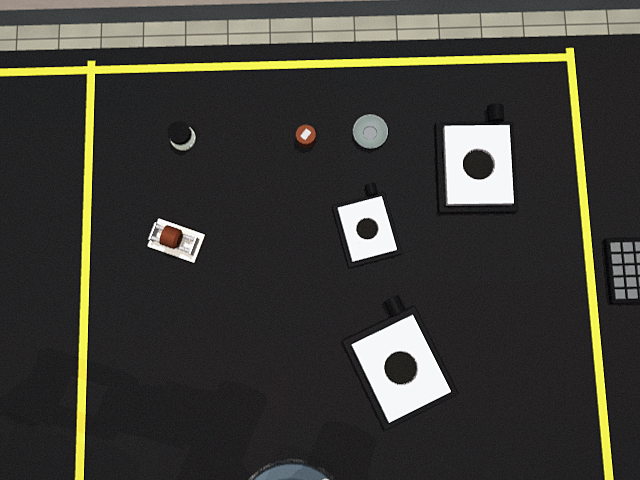

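View pics/scene0.png

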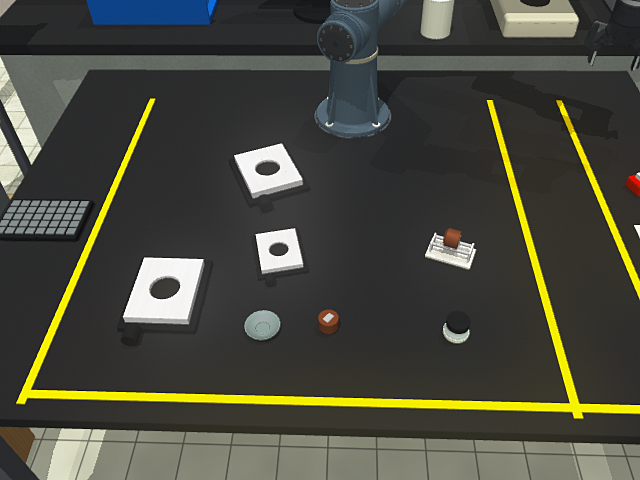

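The top view shows three carriers, at (367,229), (479,164) and (401,368). The one at (367,229) looks smallest. The rack is at (176,241) with the mount at (171,237). I'll confirm both in enlarged crops.

Run:
```python
import cv2,numpy as np
t=cv2.imread("pics/top0.png");s=cv2.imread("pics/scene0.png")
a=cv2.resize(t[205:275,135:215],(400,350),interpolation=2)   # x5
b=cv2.resize(t[180:270,325:405],(400,450),interpolation=2)   # x5
c=cv2.resize(s[215:275,415:485],(350,300),interpolation=2) #x5
o=np.zeros((600,800,3),np.uint8)
o[:300,:350]=c; o[:350,400:]=a
cv2.imwrite("pics/cropA.png",o)
cv2.imwrite("pics/cropB.png",b)
```

```text
(no output)
```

View pics/cropA.png

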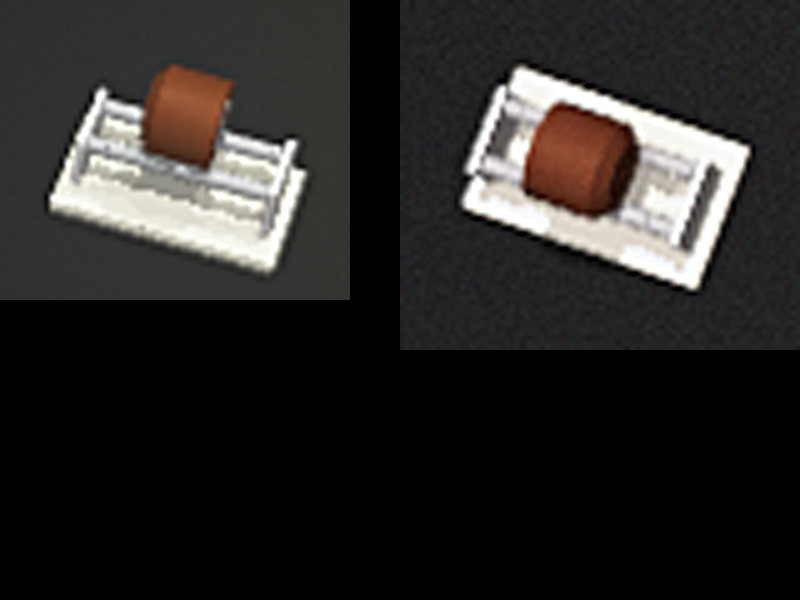

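View pics/cropB.png

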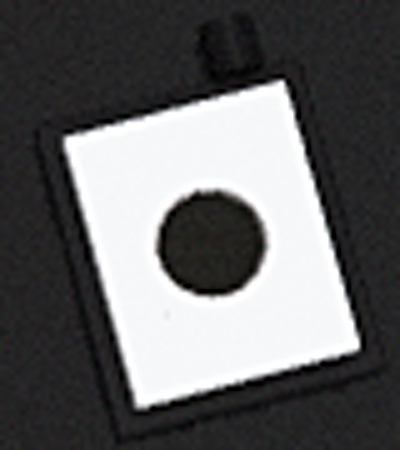

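The smallest carrier is the one at (367,229): its hole is about 22 px across, against roughly 32 px for the others. The mount's bevelled back points image-right, towards the carrier, and its face points left.

```bash
cat > h.py <<'E'
import numpy as np,cv2
from station import manip,vision
from scipy.optimize import least_squares
def ray(n,uv,z):
    m=vision.camera_model(n);R=cv2.Rodrigues(m["rvec"])[0];t=m["tvec"]
    d=R.T@np.linalg.inv(m["camera_matrix"])@np.array([*uv,1.]);c=-R.T@t
    return c+d*(z-c[2])/d[2]
def proj(n,P):
    m=vision.camera_model(n)
    return cv2.projectPoints(np.array(P,float).reshape(-1,3),m["rvec"],m["tvec"],m["camera_matrix"],None)[0][:,0]
E
python3 - <<'E'
from h import *
f=lambda L,o:[np.array(o)+np.array(p)/5-0.0 for p in L]
print("plate",*[ray("top",p,.022).round(4) for p in f([(63,137),(285,80),(362,350),(135,408)],(325,180))])
print("hole",ray("top",(367.3,228.5),.022).round(4))
print("hole scene",ray("scene",(279,249),.022).round(4))
B=np.array([ray("top",p,.008) for p in f([(118,65),(350,148),(297,290),(62,208)],(135,205))])
print("rack",B.round(4),B.mean(0).round(4))
for n in [("top",(305,134),.032),("top",(181,133),.04),("top",(370,131),.016)]:print(ray(*n).round(3))
c=B.mean(0);e=(B[1]-B[0]+B[2]-B[3])[:2];print("len",np.hypot(*e)/2, np.hypot(*(B[0]-B[3])));u=e/np.hypot(*e);v=np.array([-u[1],u[0]])
print("u",u,"ang",np.arctan2(u[1],u[0]))
# silhouette of mount for center offset s: fit by colour mask in both images
import cv2
for n,fn in(("top","pics/top0.png"),("scene","pics/scene0.png")):
    im=cv2.imread(fn).astype(int);m=((im[:,:,2]>im[:,:,0]*1.6)&(im[:,:,2]>45)).astype(np.uint8)
    p0=proj(n,[*c[:2],.051])[0].astype(int);w=np.zeros_like(m);w[p0[1]-22:p0[1]+22,p0[0]-22:p0[0]+22]=1;m*=w
    best=[]
    for s in np.arange(-.03,.031,.001):
      for l in np.arange(-.008,.009,.001):
        P=[]
        for a,r in((.016,.015),(.011,.02),(-.016,.02)):
            for th in np.linspace(0,6.28,40): P.append([*(c[:2]+u*(s+a)+v*(l+r*np.cos(th))),.051+r*np.sin(th)])
        h=cv2.convexHull((proj(n,P)*8+4).astype(np.int32));g=np.zeros((480*8,640*8),np.uint8) if 0 else None
        k=np.zeros_like(m);cv2.fillPoly(k,[(h).astype(np.int32)],1,shift=3)
        best.append(((k&m).sum()/(k|m).sum(),s,l))
    print(n,m.sum(),sorted(best)[-4:])
E
```

```text
plate [ 0.5901 -0.1023  0.022 ] [ 0.6106 -0.1909  0.022 ] [ 0.5021 -0.2164  0.022 ] [ 0.4817 -0.127   0.022 ]
hole [ 0.5462 -0.1593  0.022 ]
hole scene [ 0.5505 -0.1594  0.022 ]
rack [[0.5813 0.255  0.008 ]
 [0.5452 0.1623 0.008 ]
 [0.4889 0.1832 0.008 ]
 [0.5242 0.2765 0.008 ]] [0.5349 0.2193 0.008 ]
[ 0.739 -0.042  0.032]
[0.745 0.204 0.04 ]
[ 0.747 -0.173  0.016]Traceback (most recent call last):
  File "<stdin>", line 9, in <module>
TypeError: return arrays must be of ArrayType
```

Run:
```python
from h import *
B=np.array([[0.5813,0.255],[0.5452,0.1623],[0.4889,0.1832],[0.5242,0.2765]])
c=B.mean(0);e=(B[1]-B[0]+B[2]-B[3])/2;print("len",np.hypot(*e),np.hypot(*(B[0]-B[3])));u=e/np.hypot(*e);v=np.array([-u[1],u[0]])
print("u",u,"ang",np.arctan2(u[1],u[0]))
for n,fn in(("top","pics/top0.png"),("scene","pics/scene0.png")):
    im=cv2.imread(fn).astype(int);m=((im[:,:,2]>im[:,:,0]*1.6)&(im[:,:,2]>45)).astype(np.uint8)
    p0=proj(n,[*c,.051])[0].astype(int);w=np.zeros_like(m);w[p0[1]-22:p0[1]+22,p0[0]-22:p0[0]+22]=1;m*=w
    best=[]
    for s in np.arange(-.03,.031,.001):
      for l in np.arange(-.008,.009,.001):
        P=[[*(c+u*(s+a)+v*(l+r*np.cos(th))),.051+r*np.sin(th)] for a,r in((.016,.015),(.011,.02),(-.016,.02)) for th in np.linspace(0,6.28,40)]
        h=cv2.convexHull((proj(n,P)*8).astype(np.int32))
        k=np.zeros_like(m);cv2.fillPoly(k,[h],1,shift=3)
        best.append((round((k&m).sum()/(k|m).sum(),3),round(s,4),round(l,4),*(c+u*s+v*l).round(4)))
    print(n,m.sum(),*sorted(best)[-5:],sep="\n")
from scipy.spatial.transform import Rotation as Ro
print(Ro.from_quat(manip.sense()["tool_rot"]).as_matrix().round(3))
```

```text
len 0.09961671546482549 0.061013605040187595
u [-0.35837359 -0.93357826] ang -1.937321512055439
top
344
(np.float64(0.751), np.float64(-0.001), np.float64(0.001), np.float64(0.5362), np.float64(0.2198))
(np.float64(0.751), np.float64(0.001), np.float64(-0.001), np.float64(0.5336), np.float64(0.2187))
(np.float64(0.751), np.float64(0.002), np.float64(0.001), np.float64(0.5351), np.float64(0.217))
(np.float64(0.753), np.float64(0.0), np.float64(0.001), np.float64(0.5358), np.float64(0.2189))
(np.float64(0.763), np.float64(0.001), np.float64(0.0), np.float64(0.5345), np.float64(0.2183))
scene
272
(np.float64(0.839), np.float64(0.002), np.float64(0.003), np.float64(0.537), np.float64(0.2163))
(np.float64(0.841), np.float64(0.002), np.float64(0.002), np.float64(0.5361), np.float64(0.2167))
(np.float64(0.847), np.float64(0.004), np.float64(0.003), np.float64(0.5363), np.float64(0.2144))
(np.float64(0.853), np.float64(0.004), np.float64(0.004), np.float64(0.5372), np.float64(0.2141))
(np.float64(0.858), np.float64(0.003), np.float64(0.004), np.float64(0.5376), np.float64(0.215))
[[-0.97   0.243 -0.001]
 [ 0.243  0.97  -0.002]
 [ 0.    -0.002 -1.   ]]
```

Emit:
{"name": "drive_tool", "arguments": {
  "deltas": [
    [[-34, -20, 0, 0.12], [-68, -40, 0, 0.24], [-102, -60, 0, 0.36], [-136, -80, 0, 0.48], [-170, -100, 0, 0.6]]
  ],
  "jaw": 85,
  "force": 20
}}

```text
t: 0.52
tcp_pos: [0.2932, 0.4663, 0.2309]
tool_rot: [0.413, 0.911, -0.0, -0.0]
force: [0.3, 0.1, 0.8]
finger_gap: 0.994
gripper_force: 0.0
```

```bash
cat >> h.py <<'E'
from scipy.spatial.transform import Rotation as Ro
def togo(x,y,z,yaw):
    s=manip.sense();R=Ro.from_quat(s["tool_rot"]).as_matrix()
    w=np.arctan2(R[1,0],R[0,0]);d=(yaw-w+np.pi)%(2*np.pi)-np.pi
    print("t",round(s["t"],2),"tcp",s["tcp_pos"].round(4),"yaw",round(w,3),"shift",(R.T@(np.array([x,y,z])-s["tcp_pos"])*1000).round(1),"turn",round(-d,3),"F",s["force"].round(1),"gap",round(s["finger_gap"]*85.4,1),"gf",s["gripper_force"],"tilt",R[:,2].round(3))
E
python3 -c "
from h import *
togo(.539,.229,.2,1.204)"
```

```text
t 0.52 tcp [0.2932 0.4663 0.2309] yaw 2.291 shift [-340.5   28.4   31. ] turn 1.087 F [0.3 0.1 0.8] gap 84.9 gf 0.0 tilt [-0.001 -0.001 -1.   ]
```

Emit:
{"name": "drive_tool", "arguments": {
  "deltas": [
    [[-36, 3, 0, 0.12], [-72, 6, 0, 0.24], [-108, 9, 0, 0.36], [-144, 12, 0, 0.48], [-180, 15, 0, 0.6]]
  ]
}}

```text
t: 0.93
tcp_pos: [0.4239, 0.3415, 0.231]
tool_rot: [0.664, 0.748, -0.0, -0.0]
force: [0.6, 0.5, 0.9]
finger_gap: 0.999
gripper_force: 0.0
```

```bash
python3 -c "
from h import *
togo(.539,.229,.2,1.204)"
```

```text
t 0.93 tcp [0.4239 0.3415 0.231 ] yaw 1.69 shift [-125.3  100.9   31. ] turn 0.486 F [0.6 0.5 0.9] gap 85.3 gf 0.0 tilt [-0.001 -0.    -1.   ]
```

Emit:
{"name": "drive_tool", "arguments": {
  "deltas": [
    [[-31, 25, 0, 0.12], [-62, 50, 0, 0.24], [-94, 75, 0, 0.36], [-125, 101, 0, 0.486], [-125, 101, 10, 0.486]]
  ]
}}

```text
t: 1.35
tcp_pos: [0.5468, 0.2268, 0.2228]
tool_rot: [0.825, 0.565, 0.004, 0.003]
force: [1.1, 0.4, 0.6]
finger_gap: 0.994
gripper_force: 0.0
```

```bash
python3 -c "
from h import *
togo(.539,.229,.2,1.204)
cv2.imwrite('pics/w1.png',vision.snapshot('wrist')[:,:,::-1])
m=vision.camera_model('wrist');print(m)
print(proj('wrist',[[.535,.218,.051],[.539,.229,.051]]))"
```

```text
t 1.35 tcp [0.5468 0.2268 0.2228] yaw 1.2 shift [-0.8 -8.3 22.8] turn -0.004 F [1.1 0.4 0.6] gap 84.9 gf 0.0 tilt [ 0.01  -0.001 -1.   ]
{'camera_matrix': array([[363.80582087,   0.        , 311.01381189],
       [  0.        , 363.80582087, 240.07181522],
       [  0.        ,   0.        ,   1.        ]]), 'rvec': array([-2.78661471,  0.51766357,  0.08074997]), 'tvec': array([-0.42372987,  0.35302767,  0.4941136 ])}
[[308.01281329 231.16414005]
 [307.73354014 218.43650271]]
```

View pics/w1.png

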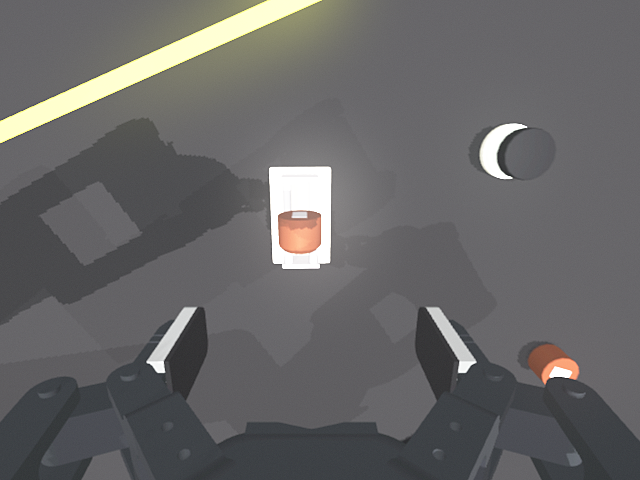

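The wrist view shows the mount at (300,232), its bevelled back at the bottom near y=250 and its metal face at the top, (300,214). That matches the direction I expected. I'll let the arm settle, then refine the position.

Emit:
{"name": "drive_tool", "arguments": {
  "deltas": [
    [[-1, -8, 22, 0], [-1, -8, 22, 0], [-1, -8, 22, 0], [-1, -8, 22, 0]]
  ]
}}

```text
t: 1.73
tcp_pos: [0.5307, 0.2343, 0.1997]
tool_rot: [0.822, 0.569, -0.0, -0.0]
force: [-0.5, -0.3, 0.9]
finger_gap: 0.993
gripper_force: 0.0
```

Run:
```python
from h import *
togo(.539,.229,.2,1.204)
m=vision.camera_model('wrist');im=vision.snapshot('wrist')
cv2.imwrite('pics/w2.png',im[:,:,::-1])
im=im.astype(int);R=cv2.Rodrigues(m["rvec"])[0];print("cam",-R.T@m["tvec"])
M=((im[:,:,0]>im[:,:,2]*1.7)&(im[:,:,0]>70)).astype(np.uint8)
n,l,st,ce=cv2.connectedComponentsWithStats(M);p0=proj('wrist',[.535,.218,.051])[0]
for i in range(1,n):
    if st[i,4]>100:print(st[i],ce[i])
k=min([i for i in range(1,n) if st[i,4]>300],key=lambda i:np.hypot(*(ce[i]-p0)))
Mk=cv2.morphologyEx((l==k).astype(np.uint8),cv2.MORPH_CLOSE,np.ones((9,9)))
best=[]
def mask(x,y,a):
    u=np.array([np.cos(a),np.sin(a)]);v=np.array([-u[1],u[0]]) # u toward back
    P=[[*(np.array([x,y])+u*b+v*r*np.cos(t)),.051+r*np.sin(t)] for b,r in((.016,.015),(.011,.02),(-.016,.02)) for t in np.linspace(0,6.28,40)]
    pp,_=cv2.projectPoints(np.array(P),m["rvec"],m["tvec"],m["camera_matrix"],None)
    K=np.zeros((480,640),np.uint8);cv2.fillPoly(K,[cv2.convexHull((pp*16).astype(np.int32))],1,shift=4);return K
def search(xs,ys,As):
    b=[]
    for x in xs:
        for y in ys:
            for a in As:
                K=mask(x,y,a);b.append((round((K&Mk).sum()/(K|Mk).sum(),4),x,y,a))
    return sorted(b)[-1]
b=search(np.arange(.520,.55,.002),np.arange(.203,.233,.002),[-1.937]);
b=search(b[1]+np.arange(-.003,.0035,.0007),b[2]+np.arange(-.003,.0035,.0007),-1.937+np.arange(-.1,.11,.02));print(b)
```

```text
t 1.73 tcp [0.5307 0.2343 0.1997] yaw 1.212 shift [-2.1  9.6 -0.3] turn 0.008 F [-0.5 -0.3  0.9] gap 84.8 gf 0.0 tilt [-0.  0. -1.]
cam [0.55895117 0.30873427 0.34252773]
[  0   0 274 121 413] [134.15254237  60.40920097]
[  0   0 331 143 358] [167.92458101  69.6452514 ]
[ 299  221   47   44 1516] [322.21701847 244.81728232]
[558 361  55  42 915] [587.3715847  377.23497268]
(np.float64(0.714), np.float64(0.5345), np.float64(0.21820000000000003), np.float64(-1.977))
```

Run:
```python
from h import *
im=cv2.imread('pics/w2.png');m=vision.camera_model('wrist')
def pr(P):return cv2.projectPoints(np.array(P,float),m["rvec"],m["tvec"],m["camera_matrix"],None)[0][:,0]
x,y,a=.535,.218,-1.937
u=np.array([np.cos(a),np.sin(a)]);v=np.array([-u[1],u[0]])
S=7;x0,y0=275,195
c=cv2.resize(im[y0:y0+85,x0:x0+110],None,fx=S,fy=S,interpolation=cv2.INTER_CUBIC)
for b,r,col in((.016,.015,(0,255,0)),(.011,.02,(255,255,0)),(-.016,.02,(255,0,255))):
    p=pr([[*(np.array([x,y])+u*b+v*r*np.cos(t)),.051+r*np.sin(t)] for t in np.linspace(0,6.28,40)])
    cv2.polylines(c,[((p-[x0,y0]+.5)*S).astype(int)],True,col,1)
cv2.imwrite('pics/w2c.png',c)
```

```text
(no output)
```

View pics/w2c.png

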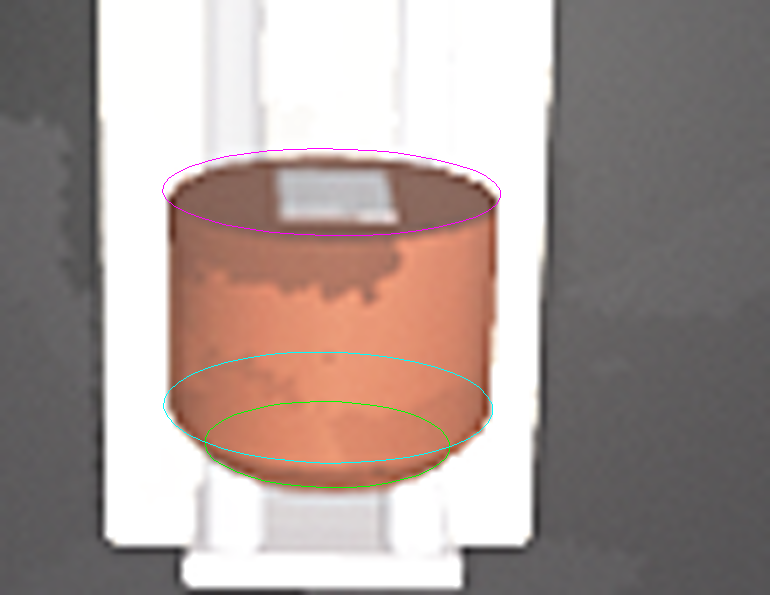

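The overlay fits the mount to about 1 mm: face at the top, back at the bottom. Next I'll descend and grip near the face end.

```bash
python3 -c "
from h import *
togo(.5393,.2292,.034,1.2046)"
```

```text
t 1.78 tcp [0.5313 0.2344 0.2002] yaw 1.211 shift [ -2.2   9.1 166.2] turn 0.007 F [0.8 0.1 0.3] gap 85.0 gf 0.0 tilt [ 0.001  0.    -1.   ]
```

Emit:
{"name": "drive_tool", "arguments": {
  "deltas": [
    [[-2, 9, 20, 0.007], [-2, 9, 45, 0.007], [-2, 9, 70, 0.007], [-2, 9, 90, 0.007], [-2, 9, 90, 0.007]]
  ]
}}

```text
t: 2.2
tcp_pos: [0.5367, 0.2284, 0.1066]
tool_rot: [0.824, 0.566, -0.003, -0.001]
force: [-1.0, 0.3, -0.1]
finger_gap: 0.995
gripper_force: 0.0
```

```bash
python3 -c "
from h import *
togo(.5393,.2292,.034,1.2046)"
```

```text
t 2.2 tcp [0.5367 0.2284 0.1066] yaw 1.204 shift [ 2.   2.5 72.5] turn -0.001 F [-1.   0.3 -0.1] gap 85.0 gf 0.0 tilt [-0.006 -0.001 -1.   ]
```

Emit:
{"name": "drive_tool", "arguments": {
  "deltas": [
    [[1, 1, 20, 0], [1, 1, 40, 0], [1, 1, 60, 0], [1, 1, 73, 0], [1, 1, 73, 0]]
  ]
}}

```text
t: 2.62
tcp_pos: [0.5396, 0.2293, 0.0355]
tool_rot: [0.824, 0.566, -0.001, -0.0]
force: [-0.3, 0.2, 0.2]
finger_gap: 0.999
gripper_force: 0.0
```

Emit:
{"name": "drive_tool", "arguments": {
  "deltas": [
    [[0, 0, 0, 0], [0, 0, 0, 0]]
  ]
}}

```text
t: 2.78
tcp_pos: [0.5416, 0.2296, 0.0381]
tool_rot: [0.824, 0.566, 0.002, 0.001]
force: [0.4, 0.0, -0.2]
finger_gap: 1.001
gripper_force: 0.0
```

```bash
python3 -c "
from h import *
togo(.5393,.2292,.034,1.2046)"
```

```text
t 2.78 tcp [0.5416 0.2296 0.0381] yaw 1.203 shift [-1.2 -2.   4.1] turn -0.001 F [ 0.4  0.  -0.2] gap 85.5 gf 0.0 tilt [ 0.003  0.001 -1.   ]
```

Emit:
{"name": "drive_tool", "arguments": {
  "deltas": [
    [[-1, -1, 3, 0], [-1, -1, 3, 0], [-1, -1, 3, 0], [-1, -1, 3, 0], [-1, -1, 3, 0]]
  ]
}}

```text
t: 3.2
tcp_pos: [0.539, 0.2285, 0.0336]
tool_rot: [0.825, 0.566, 0.0, 0.0]
force: [0.6, -0.7, -0.0]
finger_gap: 0.996
gripper_force: 0.0
```

Emit:
{"name": "drive_tool", "arguments": {
  "deltas": [
    [[0, 0, 0, 0], [0, 0, 0, 0], [0, 0, 0, 0], [0, 0, 0, 0], [0, 0, 0, 0]]
  ],
  "jaw": 30,
  "force": 25
}}

```text
t: 3.62
tcp_pos: [0.5386, 0.2286, 0.0335]
tool_rot: [0.825, 0.566, -0.0, -0.0]
force: [-1.7, 0.7, 2.2]
finger_gap: 0.459
gripper_force: 24.9
```

Emit:
{"name": "drive_tool", "arguments": {
  "deltas": [
    [[0, 0, 0, 0], [0, 0, 0, 0], [0, 0, 0, 0], [0, 0, 0, 0], [0, 0, 0, 0]]
  ]
}}

```text
t: 4.03
tcp_pos: [0.5386, 0.2286, 0.0335]
tool_rot: [0.825, 0.566, -0.0, -0.0]
force: [-2.2, 0.6, 4.2]
finger_gap: 0.457
gripper_force: 25.1
```

```bash
python3 -c "
from h import *
togo(.5393,.2292,.034,1.2046)"
```

```text
t 4.03 tcp [0.5386 0.2286 0.0335] yaw 1.203 shift [ 0.8  0.4 -0.5] turn -0.002 F [-2.2  0.6  4.2] gap 39.0 gf 25.05971521139145 tilt [-0.  0. -1.]
```

Gripped at 39 mm. Next I'll lift and carry it to a point beside the carrier's left edge.

Emit:
{"name": "drive_tool", "arguments": {
  "deltas": [
    [[0, 0, -15, 0], [0, 0, -35, 0], [0, 0, -55, 0], [0, 0, -70, 0], [0, 0, -75, 0]]
  ]
}}

```text
t: 4.45
tcp_pos: [0.5407, 0.2286, 0.1102]
tool_rot: [0.824, 0.566, 0.002, 0.001]
force: [0.4, -0.0, -0.7]
finger_gap: 0.458
gripper_force: 25.5
```

```bash
python3 -c "
from h import *
togo(.5239,-.0616,.1085,1.795)"
```

```text
t 4.45 tcp [0.5407 0.2286 0.1102] yaw 1.203 shift [-276.8   88.6    1.5] turn -0.592 F [ 0.4 -0.  -0.7] gap 39.1 gf 25.47804906964302 tilt [ 0.005  0.001 -1.   ]
```

Emit:
{"name": "drive_tool", "arguments": {
  "deltas": [
    [[-20, 6, 0, -0.05], [-50, 16, 0, -0.12], [-85, 27, 0, -0.18], [-120, 38, 0, -0.25], [-150, 48, 0, -0.32]]
  ]
}}

```text
t: 4.87
tcp_pos: [0.529, 0.0693, 0.1074]
tool_rot: [0.723, 0.691, -0.001, -0.0]
force: [1.1, -0.3, -0.9]
finger_gap: 0.457
gripper_force: 25.5
```

```bash
python3 -c "
from h import *
togo(.5239,-.0616,.07,1.795)"
```

```text
t 4.87 tcp [0.529  0.0693 0.1074] yaw 1.527 shift [-130.9    0.7   37.5] turn -0.268 F [ 1.1 -0.3 -0.9] gap 39.0 gf 25.47496497631073 tilt [-0.001 -0.001 -1.   ]
```

Emit:
{"name": "drive_tool", "arguments": {
  "deltas": [
    [[-35, 0, 5, -0.07], [-70, 0, 15, -0.14], [-100, 0, 25, -0.2], [-122, 0, 32, -0.25], [-131, 1, 37, -0.268]]
  ]
}}

```text
t: 5.28
tcp_pos: [0.524, -0.0631, 0.0698]
tool_rot: [0.626, 0.78, -0.001, -0.0]
force: [0.7, 0.3, -1.1]
finger_gap: 0.457
gripper_force: 25.5
```

Emit:
{"name": "drive_tool", "arguments": {
  "deltas": [
    [[0, 0, 0, 0], [0, 0, 0, 0], [0, 0, 0, 0], [0, 0, 0, 0]]
  ]
}}

```text
t: 5.62
tcp_pos: [0.5243, -0.0586, 0.0714]
tool_rot: [0.625, 0.781, 0.0, -0.0]
force: [0.6, 0.3, -1.2]
finger_gap: 0.456
gripper_force: 25.5
```

Run:
```python
from h import *
togo(.5239,-.0616,.0175,1.795)
m=vision.camera_model('top');im=vision.snapshot('top')
S=7;x0,y0=305,175
c=cv2.resize(im[y0:y0+85,x0:x0+110,::-1],None,fx=S,fy=S,interpolation=cv2.INTER_CUBIC)
C=np.array([.5461,-.1591]);n=np.array([-.222,.975]);l=np.array([.975,.222])
for Z,a,b in((.022,.055,.045),):
    p=proj('top',[[*(C+l*a*i+n*b*j),Z] for i,j in((1,1),(1,-1),(-1,-1),(-1,1))]);cv2.polylines(c,[((p-[x0,y0]+.5)*S).astype(int)],True,(0,0,255),1)
p=proj('top',[[*(C+.022*(l*np.cos(t)+n*np.sin(t))),.022] for t in np.linspace(0,6.28,40)]);cv2.polylines(c,[((p-[x0,y0]+.5)*S).astype(int)],True,(0,0,255),1)
cv2.imwrite('pics/t2.png',c)
```

```text
t 5.62 tcp [ 0.5243 -0.0586  0.0714] yaw 1.792 shift [-2.8 -1.1 53.9] turn -0.003 F [ 0.6  0.3 -1.2] gap 38.9 gf 25.474164336919785 tilt [-0.  0. -1.]
```

View pics/t2.png

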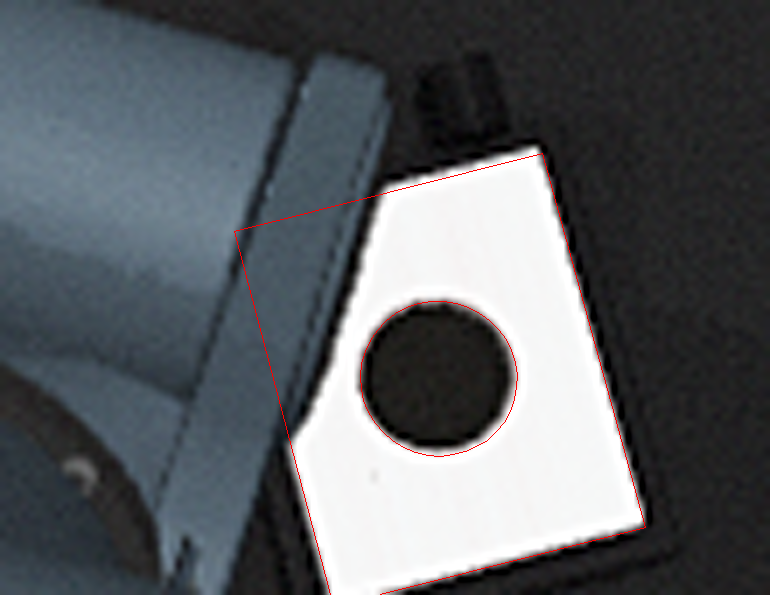

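The carrier model fits to about 1 mm, with the hole centre at crop pixel (438,376). Next I'll descend beside the plate.

Emit:
{"name": "drive_tool", "arguments": {
  "deltas": [
    [[0, -1, 15, 0], [0, -1, 32, 0], [0, -1, 47, 0], [0, -1, 53, 0], [0, -1, 53, 0]]
  ]
}}

```text
t: 6.08
tcp_pos: [0.5226, -0.0588, 0.0173]
tool_rot: [0.625, 0.781, -0.0, -0.001]
force: [-0.1, 0.6, -0.7]
finger_gap: 0.457
gripper_force: 25.5
```

Emit:
{"name": "drive_tool", "arguments": {
  "deltas": [
    [[0, 0, 0, 0], [0, 0, 0, 0], [0, 0, 0, 0], [0, 0, 0, 0]]
  ]
}}

```text
t: 6.42
tcp_pos: [0.524, -0.06, 0.0191]
tool_rot: [0.625, 0.78, 0.0, 0.001]
force: [-0.6, -0.3, -1.2]
finger_gap: 0.453
gripper_force: 25.5
```

Run:
```python
from h import *
togo(.5239,-.0616,.0175,1.795)
C=np.array([.5465,-.1591]);n=np.array([-.222,.975])
print(n@(manip.sense()["tcp_pos"][:2]-C)-.045)
im=vision.snapshot('scene');cv2.imwrite('pics/s3.png',cv2.resize(im[200:290,240:350,::-1],None,fx=7,fy=6.5,interpolation=cv2.INTER_CUBIC))
```

```text
t 6.42 tcp [ 0.524  -0.06    0.0191] yaw 1.791 shift [-1.5 -0.4  1.6] turn -0.004 F [-0.6 -0.3 -1.2] gap 38.7 gf 25.47296315431595 tilt [ 0.002 -0.001 -1.   ]
0.056602667663254794
```

View pics/s3.png

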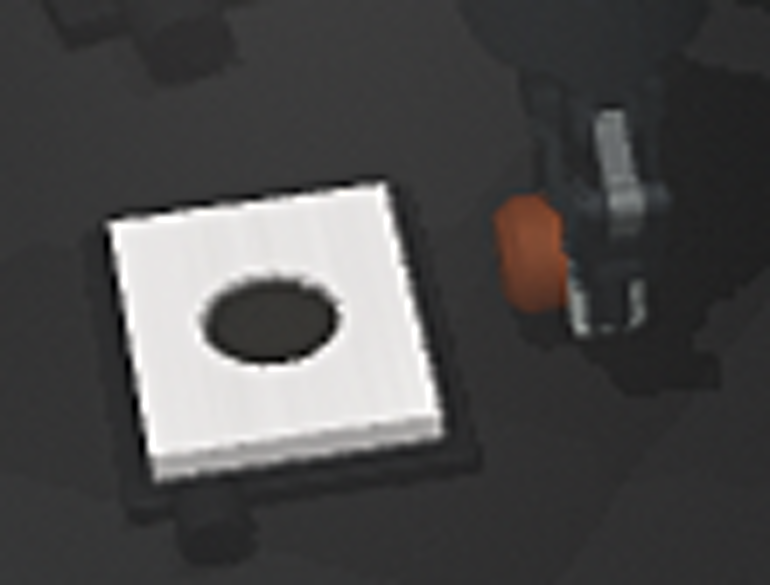

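Emit:
{"name": "drive_tool", "arguments": {
  "deltas": [
    [[-8, 0, 1, 0], [-16, 0, 1, 0], [-22, 0, 1, 0], [-25, 0, 1, 0], [-25, 0, 1, 0]]
  ]
}}

```text
t: 6.88
tcp_pos: [0.5295, -0.0856, 0.0173]
tool_rot: [0.626, 0.78, 0.0, 0.001]
force: [0.5, 0.2, -0.5]
finger_gap: 0.455
gripper_force: 25.5
```

Emit:
{"name": "drive_tool", "arguments": {
  "deltas": [
    [[0, 0, 0, 0], [0, 0, 0, 0], [0, 0, 0, 0], [0, 0, 0, 0], [0, 0, 0, 0]]
  ]
}}

```text
t: 7.3
tcp_pos: [0.5288, -0.084, 0.0173]
tool_rot: [0.625, 0.781, -0.0, -0.0]
force: [0.2, 0.3, -1.7]
finger_gap: 0.457
gripper_force: 25.5
```

```bash
cat >> h.py <<'E'
def st():
    s=manip.sense();p=s["tcp_pos"];n=np.array([-.222,.975]);l=np.array([.975,.222]);d=p[:2]-[.5465,-.1591]
    print("t",round(s["t"],2),"Xedge",round(1e3*(n@d)-45,1),"lat",round(1e3*(l@d),1),"z",round(1e3*p[2],1),"Fn",round(n@s["force"][:2],1),"Fz",s["force"][2].round(1),"gf",round(s["gripper_force"],1),"My",s["ft_torque"].round(2))
E
python3 -c "
from h import *
st()"
```

```text
t 7.3 Xedge 32.2 lat -0.6 z 17.3 Fn 0.2 Fz -1.7 gf 25.5 My [0.02 0.03 0.02]
```

Emit:
{"name": "drive_tool", "arguments": {
  "deltas": [
    [[-2, 0, 0, 0], [-4, 0, 0, 0], [-6, 0, 0, 0], [-6, 0, 0, 0]]
  ]
}}

```text
t: 7.63
tcp_pos: [0.5297, -0.0884, 0.0175]
tool_rot: [0.626, 0.78, 0.001, -0.001]
force: [0.6, 8.6, 2.6]
finger_gap: 0.455
gripper_force: 25.8
```

```bash
python3 -c "
from h import *
st()"
```

```text
t 7.63 Xedge 27.7 lat -0.7 z 17.5 Fn 8.2 Fz 2.6 gf 25.8 My [ 1.28 -0.14  0.07]
```

Emit:
{"name": "drive_tool", "arguments": {
  "deltas": [
    [[-2, 0, -3, 0], [-4, 0, -5.5, 0], [-6.5, 0, -7.5, 0], [-9, 0, -9.5, 0], [-9, 0, -9.5, 0]]
  ]
}}

```text
t: 8.05
tcp_pos: [0.5306, -0.0969, 0.0266]
tool_rot: [0.626, 0.78, 0.0, -0.003]
force: [0.5, 6.9, 0.0]
finger_gap: 0.457
gripper_force: 28.1
```

```bash
python3 -c "
from h import *
st()"
```

```text
t 8.05 Xedge 19.1 lat -1.7 z 26.6 Fn 6.6 Fz 0.0 gf 28.1 My [ 1.31 -0.02  0.11]
```

Emit:
{"name": "drive_tool", "arguments": {
  "deltas": [
    [[-3, 0, -1.5, 0], [-6, 0, -3, 0], [-9, 0, -4, 0], [-12, 0, -4.7, 0], [-14, 0, -5, 0]]
  ]
}}

```text
t: 8.47
tcp_pos: [0.5328, -0.1091, 0.0315]
tool_rot: [0.626, 0.78, 0.001, -0.004]
force: [0.6, 10.2, 2.7]
finger_gap: 0.457
gripper_force: 31.9
```

```bash
python3 -c "
from h import *
st()
im=vision.snapshot('scene');cv2.imwrite('pics/s4.png',cv2.resize(im[200:290,240:350,::-1],None,fx=7,fy=6.5,interpolation=cv2.INTER_CUBIC))"
```

```text
t 8.47 Xedge 6.8 lat -2.2 z 31.5 Fn 9.8 Fz 2.7 gf 31.9 My [ 2.07  0.01 -0.02]
```

View pics/s4.png

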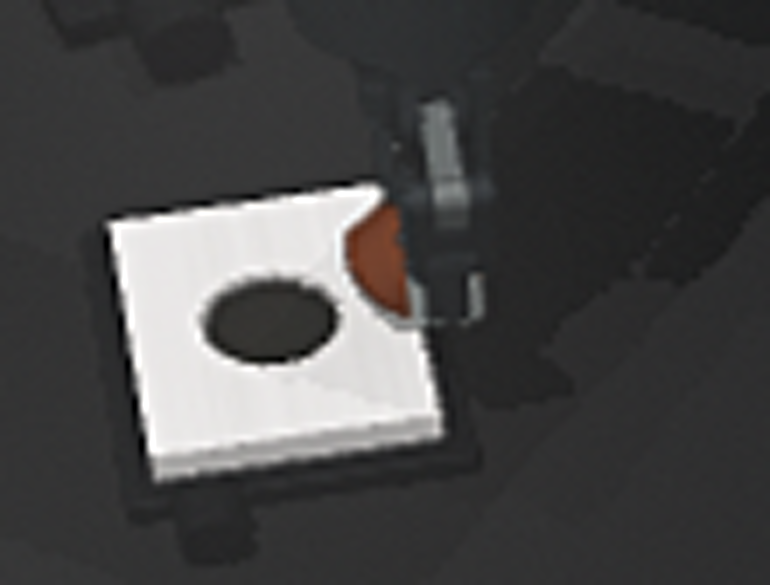

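It has tipped to about 60°. I'll continue the arc over the plate edge.

Emit:
{"name": "drive_tool", "arguments": {
  "deltas": [
    [[-4, 0, 0, 0], [-8, 0, 0, 0], [-12, 0, 0.5, 0], [-15, 0, 1, 0], [-18, 0, 1.5, 0]]
  ]
}}

```text
t: 8.93
tcp_pos: [0.5358, -0.126, 0.0304]
tool_rot: [0.626, 0.78, 0.001, -0.005]
force: [-2.1, 8.1, 11.4]
finger_gap: 0.456
gripper_force: 32.9
```

```bash
python3 -c "
from h import *
st()"
```

```text
t 8.93 Xedge -10.3 lat -3.0 z 30.4 Fn 8.4 Fz 11.4 gf 32.9 My [ 1.47  0.44 -0.04]
```

Emit:
{"name": "drive_tool", "arguments": {
  "deltas": [
    [[0, 0, 1, 0], [0, 0, 2, 0], [0, 0, 3, 0], [0, 0, 3, 0]]
  ]
}}

```text
t: 9.27
tcp_pos: [0.5367, -0.1285, 0.0298]
tool_rot: [0.625, 0.781, -0.0, -0.003]
force: [-6.5, 4.6, 21.3]
finger_gap: 0.453
gripper_force: 34.1
```

```bash
python3 -c "
from h import *
st()"
```

```text
t 9.27 Xedge -13.0 lat -2.8 z 29.8 Fn 5.9 Fz 21.3 gf 34.1 My [0.98 1.21 0.09]
```

Emit:
{"name": "drive_tool", "arguments": {
  "deltas": [
    [[0, 0, -8, 0], [0, 0, -16, 0], [0, 0, -22, 0], [0, 0, -22, 0], [0, 0, -22, 0]]
  ]
}}

```text
t: 9.68
tcp_pos: [0.5397, -0.1306, 0.0496]
tool_rot: [0.625, 0.78, 0.0, 0.001]
force: [0.5, -0.5, -0.6]
finger_gap: 0.453
gripper_force: 32.0
```

Emit:
{"name": "drive_tool", "arguments": {
  "deltas": [
    [[0, 0, 0, 0], [0, 0, 0, 0], [0, 0, 0, 0], [0, 0, 0, 0], [0, 0, 0, 0]]
  ]
}}

```text
t: 10.1
tcp_pos: [0.539, -0.1301, 0.049]
tool_rot: [0.625, 0.78, -0.0, -0.0]
force: [-0.1, -0.2, -0.7]
finger_gap: 0.459
gripper_force: 32.0
```

Run:
```python
from h import *
st();s=manip.sense();m=vision.camera_model('wrist');w=vision.snapshot('wrist')[:,:,::-1].copy();sc=vision.snapshot('scene')[:,:,::-1].copy()
cv2.imwrite('pics/w5.png',w);cv2.imwrite('pics/s5.png',sc)
T=s["tcp_pos"];n=np.array([-.222,.975,0]);l=np.array([.975,.222,0]);k=np.array([0,0,1.])
ax=T-n*.003;back=ax+k*(.0175-.025)   # predicted back centre
print(back.round(4))
def draw(img,mm,S,box,z2):
    x0,y0,x1,y1=box;c=cv2.resize(img[y0:y1,x0:x1],None,fx=S,fy=S,interpolation=cv2.INTER_CUBIC)
    for h,r,col in((0,.015,(0,255,0)),(.005,.02,(255,255,0)),(.032,.02,(255,0,255))):
        P=np.array([back+k*h+r*(n*np.cos(t)+l*np.sin(t)) for t in np.linspace(0,6.28,50)])
        p=cv2.projectPoints(P,mm["rvec"],mm["tvec"],mm["camera_matrix"],None)[0][:,0]
        print(p.mean(0).round(1)); cv2.polylines(c,[((p-[x0,y0]+.5)*S).astype(int)],True,col,1)
    return c
p=proj('wrist',[back+k*.032])[0].astype(int);q=proj('scene',[back+k*.02])[0].astype(int)
a=draw(w,m,3,(p[0]-66,p[1]-95,p[0]+66,p[1]+95),0)
b=draw(sc,vision.camera_model('scene'),8,(q[0]-25,q[1]-35,q[0]+25,q[1]+35),0)
print("off",p,q,a.shape,b.shape)
o=np.zeros((600,800,3),np.uint8);a=a[:600];b=b[:600];o[:a.shape[0],:a.shape[1]]=a;o[:b.shape[0],400:400+b.shape[1]]=b
cv2.imwrite('pics/c5.png',o)
```

```text
t 10.1 Xedge -15.0 lat -0.9 z 49.0 Fn -0.2 Fz -0.7 gf 32.0 My [ 0.05  0.   -0.01]
[ 0.5396 -0.133   0.0415]
[309.2 309. ]
[309.1 313.8]
[308.8 349.3]
[290.9 239.5]
[290.8 237.9]
[290.1 229.2]
off [308 350] [290 233] (570, 396, 3) (560, 400, 3)
```

View pics/c5.png

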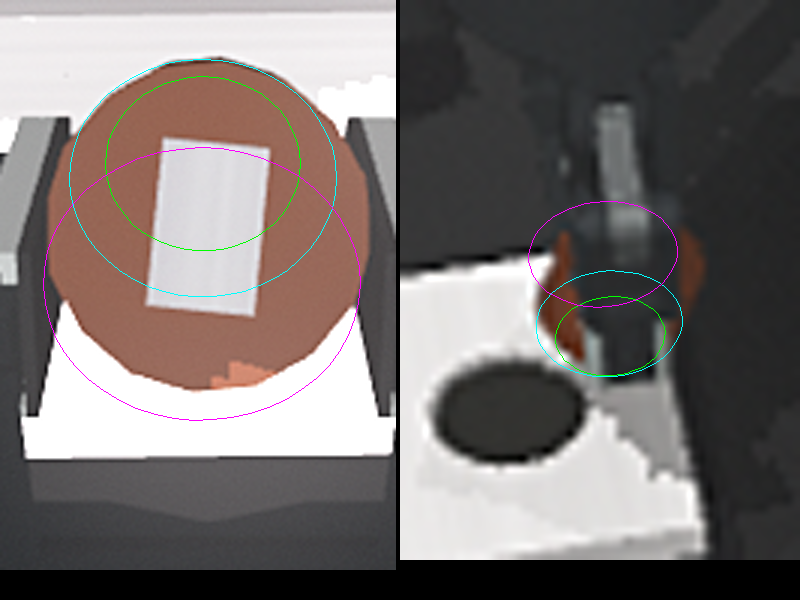

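The polished face is up, but it leans towards the camera, with its outline at crop rows 57–390 and columns 48–369. I'll fit the tilt.

Run:
```python
from h import *
m=vision.camera_model('wrist');T=manip.sense()["tcp_pos"];n=np.array([-.222,.975,0]);l=np.array([.975,.222,0]);k=np.array([0,0,1.])
y0=350-95;x0=308-66
obs=np.array([274.0,255+390/3,x0+48/3,x0+369/3])-.5
def ext(v,r=.02):
    th,a,b,c=v;axv=n*np.cos(th)+k*np.sin(th);u=-n*np.sin(th)+k*np.cos(th)
    F=T+n*a+l*b+k*.0175+axv*c
    P=np.array([F+r*(u*np.cos(t)+l*np.sin(t)) for t in np.linspace(0,6.283,200)])
    p=cv2.projectPoints(P,m["rvec"],m["tvec"],m["camera_matrix"],None)[0][:,0]
    return np.array([p[:,1].min(),p[:,1].max(),p[:,0].min(),p[:,0].max()]),F
for c in(.004,.007,.010):
    s=least_squares(lambda v:ext([v[0],v[1],v[2],c])[0]-obs,[1.3,0,0],x_scale=[.1,.005,.005])
    print(c,"theta",np.degrees(s.x[0]).round(1),s.x[1:].round(4),"res",s.fun.round(1))
s=least_squares(lambda v:ext(v)[0]-obs,[1.3,0,0,.007],x_scale=[.1,.005,.005,.005])
print("theta",np.degrees(s.x[0]).round(1),s.x[1:].round(4),s.fun.round(2),ext(s.x)[1]-T)
```

```text
0.004 theta 59.3 [0.0031 0.0009] res [ 1.5 -1.6  1.  -1. ]
0.007 theta 59.5 [0.0032 0.0009] res [ 0.4 -0.4 -0.1  0.1]
0.01 theta 68.9 [0.0045 0.0009] res [-0.1  0.3 -1.5  1.5]
theta 58.7 [0.0031 0.0009 0.0074] [ 0.23 -0.21 -0.23  0.23] [-0.00069109  0.00695818  0.023806  ]
```

The fit gives a lean of roughly 60–69° from level, so it isn't upright yet. I'll go back to the ledge, touch the back face near its lower corner, and follow the arc with a lighter grip.

Emit:
{"name": "drive_tool", "arguments": {
  "deltas": [
    [[6, 0, 0, 0], [12, 0, 0, 0], [12, 0, 7, 0], [12, 0, 14, 0], [12, 0, 14, 0]]
  ],
  "force": 20
}}

```text
t: 10.62
tcp_pos: [0.5356, -0.1178, 0.0338]
tool_rot: [0.625, 0.781, -0.0, -0.001]
force: [-0.0, -0.2, -0.6]
finger_gap: 0.454
gripper_force: 32.0
```

Emit:
{"name": "drive_tool", "arguments": {
  "deltas": [
    [[0, 0, 0, 0], [0, 0, 0, 0], [0, 0, 0, 0]]
  ]
}}

```text
t: 10.87
tcp_pos: [0.5367, -0.1186, 0.0353]
tool_rot: [0.625, 0.78, 0.0, 0.0]
force: [0.2, 0.3, -0.9]
finger_gap: 0.452
gripper_force: 32.0
```

```bash
python3 -c "
from h import *
st()"
```

```text
t 10.87 Xedge -3.4 lat -0.6 z 35.3 Fn 0.2 Fz -0.9 gf 32.0 My [-0.02  0.03  0.06]
```

Emit:
{"name": "drive_tool", "arguments": {
  "deltas": [
    [[0, 0, 3, 0], [-2, 0, 6, 0], [-2, 0, 7, 0], [-2, 0, 7, 0]]
  ]
}}

```text
t: 11.2
tcp_pos: [0.5371, -0.1206, 0.0287]
tool_rot: [0.625, 0.78, 0.0, 0.0]
force: [-1.6, 0.3, 4.3]
finger_gap: 0.457
gripper_force: 32.4
```

```bash
python3 -c "
from h import *
st()"
```

```text
t 11.2 Xedge -5.4 lat -0.6 z 28.7 Fn 0.7 Fz 4.3 gf 32.4 My [0.05 0.09 0.01]
```

Emit:
{"name": "drive_tool", "arguments": {
  "deltas": [
    [[-2, 0, 1.5, 0], [-4, 0, 2.5, 0], [-6, 0, 3.2, 0], [-8, 0, 4, 0], [-10, 0, 4.5, 0]]
  ]
}}

```text
t: 11.62
tcp_pos: [0.5382, -0.1272, 0.0257]
tool_rot: [0.626, 0.78, 0.001, -0.002]
force: [-1.6, 10.1, 16.6]
finger_gap: 0.457
gripper_force: 33.7
```

```bash
python3 -c "
from h import *
st()"
```

```text
t 11.62 Xedge -12.1 lat -1.0 z 25.7 Fn 10.2 Fz 16.6 gf 33.7 My [2.   0.22 0.01]
```

Emit:
{"name": "drive_tool", "arguments": {
  "deltas": [
    [[-1.5, 0, 0.5, 0], [-3, 0, 1, 0], [-4, 0, 1, 0], [-4, 0, 1, 0]]
  ]
}}

```text
t: 11.95
tcp_pos: [0.5388, -0.1313, 0.0241]
tool_rot: [0.626, 0.78, 0.001, -0.002]
force: [-1.3, 9.1, 13.6]
finger_gap: 0.457
gripper_force: 33.0
```

```bash
python3 -c "
from h import *
st()"
```

```text
t 11.95 Xedge -16.2 lat -1.3 z 24.1 Fn 9.2 Fz 13.6 gf 33.0 My [1.79 0.29 0.05]
```

Emit:
{"name": "drive_tool", "arguments": {
  "deltas": [
    [[0, 0, -10, 0], [0, 0, -20, 0], [0, 0, -25, 0], [0, 0, -25, 0], [0, 0, -25, 0]]
  ]
}}

```text
t: 12.37
tcp_pos: [0.5404, -0.1346, 0.0483]
tool_rot: [0.625, 0.78, 0.0, 0.001]
force: [0.4, 0.5, -0.6]
finger_gap: 0.458
gripper_force: 31.8
```

Emit:
{"name": "drive_tool", "arguments": {
  "deltas": [
    [[0, 0, 0, 0], [0, 0, 0, 0], [0, 0, 0, 0], [0, 0, 0, 0]]
  ]
}}

```text
t: 12.7
tcp_pos: [0.5398, -0.134, 0.0474]
tool_rot: [0.625, 0.78, -0.0, -0.0]
force: [-0.6, -0.5, -0.7]
finger_gap: 0.454
gripper_force: 31.7
```

```bash
cat > fit.py <<'E'
from h import *
st();m=vision.camera_model('wrist');T=manip.sense()["tcp_pos"];w=vision.snapshot('wrist');cv2.imwrite('pics/wf.png',w[:,:,::-1])
n=np.array([-.222,.975,0]);l=np.array([.975,.222,0]);k=np.array([0,0,1.])
i=w.astype(int);M=(((i[:,:,0]>i[:,:,2]*1.25)&(i[:,:,0]>40))).astype(np.uint8)
M=cv2.morphologyEx(M,cv2.MORPH_OPEN,np.ones((3,3)))
N,L,S,C=cv2.connectedComponentsWithStats(M);c=max(range(1,N),key=lambda j:S[j,4]-5*abs(C[j,0]-308));print("comp",S[c],C[c])
# metal rectangle (bright) enclosed in the brown region
cs,_=cv2.findContours((L==c).astype(np.uint8),cv2.RETR_CCOMP,cv2.CHAIN_APPROX_NONE)
cs=sorted(cs,key=cv2.contourArea,reverse=True)
print("areas",[cv2.contourArea(x) for x in cs[:3]])
r=cv2.minAreaRect(cs[1]);B=cv2.boxPoints(r);q=cv2.approxPolyDP(cv2.convexHull(cs[1]),4,True)[:,0].astype(float);print("rect",r,q.tolist())
q=q if len(q)==4 else B
def pr(P):return cv2.projectPoints(np.array(P),m["rvec"],m["tvec"],m["camera_matrix"],None)[0][:,0]
e=[np.hypot(*(q[(j+1)%4]-q[j])) for j in range(4)];q=np.roll(q,-1,0) if e[0]+e[2]<e[1]+e[3] else q  # first edge long
o=np.array([[-10,6.5],[10,6.5],[10,-6.5],[-10,-6.5]])*1e-3
if np.cross(q[1]-q[0],q[2]-q[1])*1<0:pass
def model(v,o):
    a,h,b,th,ph,sp=v;R=Ro.from_rotvec(-l*(np.pi/2-th)).as_matrix() if 0 else None
    axv=n*np.cos(th)+k*np.sin(th);axv=axv*np.cos(ph)+l*np.sin(ph);u=-n*np.sin(th)+k*np.cos(th);w2=np.cross(axv,u)
    F=T+n*a+l*b+k*h;d1=np.cos(sp)*u+np.sin(sp)*w2;d2=np.cross(axv,d1)
    return pr([F+d1*x+d2*y for x,y in o])
best=None
for oo in(o,o*[1,-1]):
  for s0 in np.arange(0,6.3,.5):
    for th0 in(1.2,1.57):
      s=least_squares(lambda v:(model(v,oo)-q-.0).ravel(),[0,.027,0,th0,0,s0],x_scale=[.005,.005,.005,.1,.1,.1])
      if abs(s.x[4])<.7 and .8<s.x[3]<2.2 and (best is None or s.cost<best.cost):best=s
v=best.x;print("a,h,b mm",(v[:3]*1e3).round(1),"theta",np.degrees(v[3]).round(1),"roll",np.degrees(v[4]).round(1),"cost",best.cost.round(2))
E
python3 fit.py
```

```text
t 12.7 Xedge -19.1 lat -1.0 z 47.4 Fn -0.3 Fz -0.7 gf 31.7 My [ 0.02 -0.06 -0.03]
comp [ 256  263  111  123 8693] [311.07776372 322.85678132]
areas [10518.5, 2082.0]
rect ((311.1485290527344, 336.3864440917969), (39.9134407043457, 55.310508728027344), 7.594643592834473) [[297.0, 307.0], [334.0, 313.0], [325.0, 365.0], [288.0, 359.0]]
a,h,b mm [ 8.6 32.6  0.8] theta 84.6 roll -1.9 cost 0.22fit.py:16: DeprecationWarning: Arrays of 2-dimensional vectors are deprecated. Use arrays of 3-dimensional vectors instead. (deprecated in NumPy 2.0)
  if np.cross(q[1]-q[0],q[2]-q[1])*1<0:pass
```

```bash
sed -i 's/^e=\[np/q=q+0.0;q0=q.mean(0);q=q0+(q-q0)*(1-SH\/20);\n&/; /np.cross(q\[1\]/d; s/vision.snapshot(.wrist.);cv2/cv2.imread("pics\/wf.png")[:,:,::-1].copy();cv2/' fit.py
for s in 0.5 1 1.5; do sed "s/SH/$s/" fit.py > f2.py; python3 f2.py 2>&1| tail -1; done
python3 - <<'E'
from h import *
togo(.5465+.222*.005,-.1591-.975*.005,.0474,1.795)
E
```

```text
a,h,b mm [ 6.8 29.8  0.9] theta 84.6 roll -1.9 cost 0.2
a,h,b mm [ 4.9 26.8  0.8] theta 84.7 roll -1.9 cost 0.18
a,h,b mm [ 2.9 23.7  0.8] theta 84.7 roll -1.9 cost 0.16
t 12.75 tcp [ 0.5398 -0.134   0.0475] yaw 1.791 shift [-30.9   1.1   0. ] turn -0.004 F [ 0.1  0.5 -0.5] gap 38.9 gf 31.741248460602947 tilt [-0.001  0.    -1.   ]
```

Emit:
{"name": "drive_tool", "arguments": {
  "deltas": [
    [[-8, 0, 0, 0], [-18, 0, 0, 0], [-26, 0, 0, 0], [-30, 0, 0, 0], [-30, 0, 0, 0]]
  ]
}}

```text
t: 13.17
tcp_pos: [0.5473, -0.1652, 0.0479]
tool_rot: [0.626, 0.78, 0.0, 0.001]
force: [0.3, -0.2, -1.2]
finger_gap: 0.454
gripper_force: 31.7
```

Emit:
{"name": "drive_tool", "arguments": {
  "deltas": [
    [[0, 0, 4, 0], [0, 0, 9, 0], [0, 0, 14, 0], [0, 0, 18, 0], [0, 0, 18, 0]]
  ]
}}

```text
t: 13.58
tcp_pos: [0.5457, -0.1626, 0.0286]
tool_rot: [0.625, 0.781, -0.0, -0.001]
force: [0.1, 0.4, -0.7]
finger_gap: 0.46
gripper_force: 31.7
```

Emit:
{"name": "drive_tool", "arguments": {
  "deltas": [
    [[0, 0, 0, 0], [0, 0, 0, 0], [0, 0, 0, 0], [0, 0, 0, 0]]
  ]
}}

```text
t: 13.92
tcp_pos: [0.5467, -0.1634, 0.03]
tool_rot: [0.625, 0.78, 0.0, 0.0]
force: [-0.2, -0.1, -0.4]
finger_gap: 0.453
gripper_force: 31.7
```

```bash
python3 -c "
from h import *
st();cv2.imwrite('pics/s6.png',vision.snapshot('scene')[:,:,::-1])"
```

```text
t 13.92 Xedge -49.2 lat -0.7 z 30.0 Fn -0.0 Fz -0.4 gf 31.7 My [ 0.02  0.04 -0.06]
```

Emit:
{"name": "drive_tool", "arguments": {
  "deltas": [
    [[0, 0, 2, 0], [0, 0, 4, 0], [0, 0, 6, 0], [0, 0, 6, 0]]
  ]
}}

```text
t: 14.3
tcp_pos: [0.5462, -0.1632, 0.0233]
tool_rot: [0.625, 0.78, -0.0, -0.0]
force: [-0.7, 0.6, -1.2]
finger_gap: 0.451
gripper_force: 31.7
```

```bash
python3 -c "
from h import *
st()"
```

```text
t 14.3 Xedge -48.9 lat -1.2 z 23.3 Fn 0.8 Fz -1.2 gf 31.7 My [ 0.02 -0.01 -0.01]
```

Emit:
{"name": "drive_tool", "arguments": {
  "deltas": [
    [[0, 0, 1, 0], [0, 0, 2, 0], [0, 0, 2, 0], [0, 0, 2, 0]]
  ]
}}

```text
t: 14.63
tcp_pos: [0.5465, -0.1633, 0.0217]
tool_rot: [0.625, 0.78, -0.0, -0.0]
force: [0.5, 0.0, -0.5]
finger_gap: 0.457
gripper_force: 31.7
```

```bash
python3 -c "
from h import *
st()"
```

```text
t 14.63 Xedge -49.1 lat -0.9 z 21.7 Fn -0.1 Fz -0.5 gf 31.7 My [-0.03 -0.05 -0.05]
```

Emit:
{"name": "drive_tool", "arguments": {
  "deltas": [
    [[0, 0, 1, 0], [0, 0, 2, 0], [0, 0, 2, 0], [0, 0, 2, 0]]
  ]
}}

```text
t: 14.97
tcp_pos: [0.5467, -0.1634, 0.0208]
tool_rot: [0.625, 0.78, 0.0, 0.0]
force: [-1.6, -0.3, 5.1]
finger_gap: 0.457
gripper_force: 35.1
```

```bash
python3 -c "
from h import *
st()"
```

```text
t 14.97 Xedge -49.3 lat -0.7 z 20.8 Fn 0.1 Fz 5.1 gf 35.1 My [0.04 0.17 0.04]
```

Emit:
{"name": "drive_tool", "arguments": {
  "deltas": [
    [[0, 0, 0, 0], [0, 0, 0, 0], [0, 0, 0, 0], [0, 0, 0, 0], [0, 0, 0, 0]]
  ],
  "jaw": 60
}}

```text
t: 15.38
tcp_pos: [0.5465, -0.1633, 0.0197]
tool_rot: [0.625, 0.78, -0.0, -0.0]
force: [0.7, -0.6, 0.1]
finger_gap: 0.702
gripper_force: 0.0
```

```bash
python3 -c "
from h import *
st()"; sed 's/SH/0.5/; s/cv2.imread("pics\/wf.png")\[:,:,::-1\].copy()/vision.snapshot("wrist")/' fit.py > f2.py; python3 f2.py
```

```text
t 15.38 Xedge -49.1 lat -0.9 z 19.7 Fn -0.7 Fz 0.1 gf 0.0 My [0.02 0.01 0.02]
t 15.38 Xedge -49.1 lat -0.9 z 19.7 Fn -0.7 Fz 0.1 gf 0.0 My [0.02 0.01 0.02]
comp [ 257  264  109  124 8846] [311.43612932 324.23660411]
areas [10509.0, 1917.0]
rect ((311.8188781738281, 342.8404541015625), (39.45222091674805, 52.120849609375), 7.696051120758057) [[297.0, 316.0], [334.0, 321.0], [325.0, 370.0], [290.0, 365.0]]
a,h,b mm [ 2.4 27.6  1. ] theta 88.0 roll -1.3 cost 0.05
```

Emit:
{"name": "drive_tool", "arguments": {
  "deltas": [
    [[0, 0, 0, 0], [0, 0, -8, 0], [0, 0, -25, 0], [0, 0, -50, 0], [0, 0, -80, 0]]
  ],
  "jaw": 80
}}

```text
t: 15.85
tcp_pos: [0.5454, -0.1628, 0.0997]
tool_rot: [0.625, 0.78, -0.0, -0.002]
force: [0.6, -0.8, 0.2]
finger_gap: 0.938
gripper_force: 0.0
```

Emit:
{"name": "drive_tool", "arguments": {
  "deltas": [
    [[15, 0, -20, 0], [40, 0, -40, 0], [70, 0, -40, 0], [100, 0, -40, 0], [120, 0, -40, 0]]
  ]
}}

```text
t: 16.27
tcp_pos: [0.5192, -0.0441, 0.141]
tool_rot: [0.625, 0.781, 0.0, -0.0]
force: [-0.7, 0.2, -0.6]
finger_gap: 0.939
gripper_force: 0.0
```

Emit:
{"name": "drive_tool", "arguments": {
  "deltas": [
    [[10, 0, 0, 0], [20, 0, 0, 0], [20, 0, 0, 0], [20, 0, 0, 0], [20, 0, 0, 0]]
  ]
}}

```text
t: 16.68
tcp_pos: [0.5168, -0.0277, 0.1398]
tool_rot: [0.626, 0.78, 0.0, 0.001]
force: [1.1, -0.5, 0.5]
finger_gap: 0.944
gripper_force: 0.0
```

Run:
```python
from h import *
st()
for n in('top','scene','wrist'):
    m=vision.camera_model(n);i=vision.snapshot(n);cv2.imwrite(f'pics/{n}9.png',i[:,:,::-1]);i=i.astype(int)
    C=np.array([.5465,-.1591])
    M=((i[:,:,0]>i[:,:,2]*1.5)&(i[:,:,0]>45)).astype(np.uint8);M=cv2.morphologyEx(M,cv2.MORPH_CLOSE,np.ones((9,9)))
    def mk(x,y,z):
        P=np.array([[x+r*np.cos(t),y+r*np.sin(t),z+h] for h,r in((0,.015),(.005,.02),(.032,.02)) for t in np.linspace(0,6.28,50)])
        p=cv2.projectPoints(P,m["rvec"],m["tvec"],m["camera_matrix"],None)[0];K=np.zeros((480,640),np.uint8);h=cv2.convexHull((p*16).astype(np.int32));
        cv2.fillPoly(K,[h],1,shift=4);return K,h[:,0]/16
    K,h=mk(*C,.017);lo=h.min(0).astype(int)-12;hi=h.max(0).astype(int)+12;W=np.zeros_like(M)
    if (lo<0).any() or hi[0]>640 or hi[1]>480: print(n,"out of view",lo,hi);continue
    W[lo[1]:hi[1],lo[0]:hi[0]]=1;M*=W;b=cv2.boundingRect(M);k=cv2.boundingRect(K)
    print(n,"obs",b,M.sum(),"model",k,K.sum())
    # metal rect inside
    y,x=np.nonzero((i.min(2)>120)&(K>0));print(" metal px",x.mean().round(1),y.mean().round(1),len(x),"pred",proj(n,[[*C,.049]])[0].round(1))
    r=sorted([(round(((Q&M).sum()/(Q|M).sum()),3),dx,dy,dz) for dx in range(-5,6) for dy in range(-5,6) for dz in(0,3,6,10) for Q in[mk(C[0]+dx/1e3,C[1]+dy/1e3,.017+dz/1e3)[0]]])[-4:];print(" ",[tuple(map(float,t)) for t in r])
```

```text
t 16.68 Xedge 89.7 lat 0.2 z 139.8 Fn -0.7 Fz 0.5 gf 0.0 My [ 0.01 -0.    0.03]
top obs (357, 216, 21, 21) 335 model (357, 216, 23, 23) 413
 metal px 370.0 224.7 106 pred [368.3 226. ]
  [(0.813, 2.0, 0.0, 0.0), (0.815, -1.0, 2.0, 6.0), (0.815, 0.0, 2.0, 0.0), (0.817, 4.0, 0.0, 0.0)]
scene obs (269, 234, 19, 21) 323 model (269, 233, 20, 22) 379
 metal px 280.1 238.5 84 pred [278.4 239.2]
  [(0.864, 4.0, -1.0, 0.0), (0.866, 0.0, -3.0, 0.0), (0.868, 3.0, -1.0, 0.0), (0.871, 3.0, -3.0, 0.0)]
wrist obs (287, 384, 49, 44) 1293 model (286, 364, 51, 64) 2711
 metal px 311.0 408.0 473 pred [311.1 407.3]
  [(0.477, 2.0, -5.0, 0.0), (0.478, 0.0, -4.0, 0.0), (0.478, 1.0, 0.0, 0.0), (0.479, 1.0, -4.0, 0.0)]
```

Run:
```python
from h import *
obs={}
for n in('top','scene','wrist'):
    i=cv2.imread(f'pics/{n}9.png')[:,:,::-1].astype(int)
    p=proj(n,[[.5465,-.1591,.049]])[0]
    r=30 if n=='wrist' else 9
    b=i[:,:,0]/np.maximum(i[:,:,2],1);Y,X=np.mgrid[:480,:640]
    g=((b<1.35)&(i.min(2)>70)&(np.hypot(X-p[0],Y-p[1])<r)).astype(np.uint8)
    N,L,S,C=cv2.connectedComponentsWithStats(g);k=min([j for j in range(1,N) if S[j,4]>15],key=lambda j:np.hypot(*(C[j]-p)));obs[n]=C[k]
    print(n,S[k],C[k].round(2),"pred",p.round(2))
s=least_squares(lambda P:np.concatenate([(proj(n,[P])[0]-obs[n])*(.4 if n=='wrist' else 1) for n in obs]),[.5465,-.1591,.049])
print(s.x.round(4),s.fun.round(2))
i=cv2.imread('pics/wrist9.png')[:,:,::-1].astype(int);M=((i[:,:,0]>i[:,:,2]*1.3)&(i[:,:,0]>40)).astype(np.uint8)[370:440,270:350]
for r in range(0,70,3):
    x=np.nonzero(M[r])[0];print(r+370,(x.min()+270,x.max()+270,len(x)) if len(x) else '-',end=' ')
```

```text
top [362 222  12   8  77] [367.62 225.49] pred [368.28 225.97]
scene [273 238  10   5  47] [277.43 239.87] pred [278.37 239.22]
wrist [301 397  21  23 376] [311.02 407.62] pred [311.09 407.27]
[ 0.5473 -0.1595  0.0483] [ 0.84  0.12  0.74 -0.18  0.37 -0.15]
370 (np.int64(296), np.int64(326), 31) 373 (np.int64(293), np.int64(329), 37) 376 (np.int64(291), np.int64(331), 41) 379 (np.int64(290), np.int64(333), 44) 382 (np.int64(289), np.int64(333), 45) 385 (np.int64(288), np.int64(333), 46) 388 (np.int64(288), np.int64(333), 46) 391 (np.int64(288), np.int64(333), 46) 394 (np.int64(288), np.int64(334), 47) 397 (np.int64(288), np.int64(334), 37) 400 (np.int64(287), np.int64(334), 30) 403 (np.int64(287), np.int64(335), 32) 406 (np.int64(287), np.int64(335), 31) 409 (np.int64(287), np.int64(335), 32) 412 (np.int64(287), np.int64(334), 31) 415 (np.int64(289), np.int64(333), 28) 418 (np.int64(291), np.int64(331), 30) 421 (np.int64(294), np.int64(328), 35) 424 (np.int64(299), np.int64(322), 24) 427 (np.int64(305), np.int64(318), 14) 430 - 433 - 436 - 439 -
```

The triangulated face centre is (0.547, -0.160, 0.048). That is within about 1 mm of the seated position, at the expected height of 0.049. The gripper is clear, so I'll hand in.

```bash
python3 -c "
from station import manip
print(manip.sign_off())"
```

```text
the job is handed in; nothing more can be done
None
```

I seated the mount face up in the smallest carrier's pocket, released it and handed in at about 17 s; camera checks put it within 1 mm of the seated position, but sign-off returned no verdict.

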